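# Lock the decorating turntable

## Task

Lock the enamel-decorating turntable so that it cannot swing while a dish is painted: push the upright post round until the slot in the wheel's rim faces the pointed locking bar, then push the bar by its tab fully home into the slot and let go. Everything is only pushed, never lifted; the bowl stays where it is on the wheel, and the vase, jar and saucer beside the turntable are left alone.

Things in the scene. Friction and masses are not known exactly. Their poses are not given: they have to be found in the camera images.
- stand: Turntable stand with a black foot and a white painted channel, fixed to the bench. Origin on the bench top on the wheel's axis; z up, its x axis points from the wheel's axis along the bar's channel. The channel (44 mm wide, 94 to 245 mm from the axis, top 50 mm above the bench) holds the bar along the x axis, at y = 0, so that the bar slides only along x; a 9 mm slit in its top lets the bar's tab travel. Yaw and place differ from run to run.
- wheel (a joint): Turn of the wheel about the vertical axis, rad, counter-clockwise from above; 0 (or 2 pi) means that the slot faces the bar exactly. It turns freely either way, without end stops, against light friction (about 0.08 N m), and stays where it is left. Starts between 0.8 and 5.5. The wheel is an aluminium disc 180 mm across and 14 mm thick, its top 44 mm above the bench, with one radial slot in its rim, 24 mm wide and 30 mm deep, open above and below.
- wheel_slot (a point): Middle of the slot's mouth, on the wheel's rim (90 mm from the axis) at the height of the wheel's top.
- wheel_post (a point): Centre of the top of the upright steel post on the wheel, opposite the slot, 74 mm from the axis. The post is 16 mm across (18 mm at its cap) and rises 40 mm above the wheel, its top 84 mm above the bench. Pushed sideways it turns the wheel.
- bar_tip (a point): Point of the dark steel locking bar, at half its height (37 mm above the bench). The bar is 18 mm wide and 14 mm high with a 90 degree point, loose in its channel with 1 mm of side play; it weighs about 0.25 kg and slides with ordinary friction. It starts with the point 96 to 115 mm from the wheel's axis; fully home the point meets the bottom of the slot, 60 mm from the axis. It meets the rim if the slot is not in front of it.
- bar_tab (a point): Centre of the top of the bar's upright tab, 50 mm behind the point. The tab is a plate 10 mm thick along the bar and 26 mm wide, its underside 53 mm and its top 81 mm above the bench. Push its outer face (away from the wheel) towards the wheel's axis; fully home the tab's middle is 110 mm from the axis.
- dish: White ceramic bowl standing loose at the middle of the wheel, 80 mm across the rim, 24 mm high; origin at the centre of its underside (44 mm above the bench). It turns with the wheel.
- vase: Small copper vase standing on the bench on the robot's right, 60 mm across, 100 mm high; origin at the centre of its underside.
- jar: Glass jar standing on the bench on the robot's left, 56 mm across, 80 mm high; origin at the centre of its underside.
- saucer: White saucer on the bench on the robot's left, 100 mm across, 20 mm high; origin at the centre of its underside.
There are look-alikes about, which are no part of the job. What is shaped like the dish but brown or turquoise is not meant.

How it is judged:
On the way, in this order (a step that is already met when the one before it is completed fails the run):
1. the wheel is turned until its slot faces the bar (within 6 mm at the rim) (y of wheel_slot in the frame of stand between -0.006 and 0.006 m and x of wheel_slot in the frame of stand above 0.08 m), for 0.1 s.
2. the bar is pushed home into the slot (its point within 7 mm of the slot's bottom) (x of bar_tip in the frame of stand below 0.067 m), for 0.2 s.
At the end, for the whole second after the job is handed in: The slot faces the bar within 6 mm at the rim, the bar's point is within 7 mm of the bottom of the slot (less than 67 mm from the wheel's axis), the wheel is at rest, and the bowl stands upright on the wheel within 25 mm of its middle (all of step 1 and x of bar_tip in the frame of stand below 0.067 m and velocity of joint wheel between -0.05 and 0.05 rad/s and horizontal distance between dish and stand below 0.025 m and angle between dish's own z axis and vertical below 0.15 rad); the robot touches nothing.
It fails at once if the bar is lifted (10 mm) (height (world z) of bar_tip above 0.047 m or height (world z) of bar_tab above 0.091 m).
It fails at once if the bowl is lifted (15 mm) or pushed more than 30 mm from the middle of the wheel (height (world z) of dish above 0.059 m or horizontal distance between dish and stand above 0.03 m).
It fails at once if the vase is moved more than 20 mm or tipped (distance of vase from where it was at the start of the episode above 0.02 m or angle between vase's own z axis and vertical above 0.4 rad).
It fails at once if the jar is moved more than 20 mm or tipped (distance of jar from where it was at the start of the episode above 0.02 m or angle between jar's own z axis and vertical above 0.4 rad).
It fails at once if the saucer is moved more than 20 mm or tipped (distance of saucer from where it was at the start of the episode above 0.02 m or angle between saucer's own z axis and vertical above 0.4 rad).
It also fails if it takes over 64 s, if anything falls off the work surface, if the arm or the gripper's body presses on something with over 40 N, if the wrist force passes 120 N, or if a joint passes its speed limit or range.

## Robot

A 7-joint arm with a two-finger parallel gripper is mounted at the origin on the work surface. World frame = base frame: x ahead of the robot, y to its left, z up, the work surface at z = 0. Lengths are in m, angles in rad, forces in N, time in s.
With the tool pointing down it reaches from about 0.425 to 1.025 m from the base axis. Payload 3.6 kg.
Tool frame: the origin (TCP) lies midway between the tips of the shut fingers; the grasp point (between the pads) lies ctrl.pinch_z behind it (ctrl.pinch_z is the distance from the TCP to the grasp point, in m); y points along the fingers, x is the direction in which the jaws open and shut, and the axes are right-handed (so a half turn about y gives the same grasp; the last joint's range is limited). The gripper opens to 85 mm and grips with 20 to 120 N. Pads are 22 mm wide; open, the fingers measure 114 mm over their backs; the gripper's body (76 mm by 85 mm) begins 54 mm behind the grasp point. The pads swing forward as they close: fully open they stand 13 mm farther back than shut.
Start: joints at [-1.423, 0.591, 0.048, 1.609, -0.033, 0.943, -0.034], TCP at [0.174, 0.704, 0.231] pointing down, gripper open.
Joint ranges: [-2.69, 2.69], [-0.47, 2.24], [-1.27, 1.36], [0.19, 2.51], [-1.53, 4.68], [0.08, 2.07], [-3.09, 3.09]. Speed limits (rad/s): [2.57, 2.57, 3.14, 3.14, 3.14, 3.14, 3.14].

## Interface

Orientations are given as a rotation vector (axis times angle).
In Python, from bench import ctrl gives the robot as it stands. Calls block until the motion is done:
- ctrl.reach(position, orientation): joint-space move of the TCP to a pose.
- ctrl.move_linear(position, orientation=None, vel=0.15): straight line of the TCP; orientation=None keeps the orientation; vel is the mean speed in m/s.
- ctrl.set_joints(angles): joint-space move.
- ctrl.gripper_to(opening, grasp_force=None): finger opening in m; grasp_force is the grip in N (None keeps the last); returns when the fingers have stopped.
- ctrl.hold(seconds).
- ctrl.solve_ik(position, orientation): joint angles nearest the present ones, or None.
- ctrl.snapshot(name): name is "side" or "top" or "wrist"; returns the picture (384x512x3 uint8, red, green, blue); there is no depth.
- ctrl.get_calibration(name): a dict with "fx", "fy", "cx", "cy" (pixels), "rvec" (rotation vector, rad) and "tvec" (3), from world to camera coordinates, as OpenCV has them. Camera axes: x right, y down, z forward; pixel columns grow to the right and rows downward; lengths in m; the calibration is good to about 2 mm. The wrist camera is an equidistant fisheye: a pixel r from the principal point sees the ray r / f radians off the axis. A picture is of the moment at which its call begins: read the wrist's pose just before it. get_calibration takes no time and is no camera call; for the wrist camera it gives the pose at the moment of the call.
A pose or a line that the arm cannot do raises ctrl.IKError and nothing moves.
- ctrl.hand_in(): hands the job in, once; it reports no verdict.
Readings, each from a call of its own:
- ctrl.get_time_s(): time.
- ctrl.get_joints(): joint angles.
- ctrl.get_dq(): joint speeds.
- ctrl.get_tau(): joint torques, N m.
- ctrl.get_tcp_pos(): TCP position.
- ctrl.get_ee_rot(): TCP orientation.
- ctrl.get_contact_force(): force on the tool from outside, world axes, zero at the start.
- ctrl.get_ft_torque(): the same for the moment, N m.
- ctrl.get_grip_width(): finger opening in m.
Only numpy, scipy, OpenCV 4.12 (cv2) and the standard library are available. Lean on these libraries where they do the work, as an engineer would, in place of code of your own. Each camera call takes 0.05 s, during which the arm holds its last target.

## Working session

There is one attempt and no reset: what is moved stays moved. The work goes in short steps, each a Python script; the robot and the scene stay as the last script left them, time stands still between calls to the robot, and variables do not carry over. Pictures are saved under pics/ and viewed, and the job is handed in when it is done.

```bash
ls; mkdir -p pics; python3 - <<'E'
from bench import ctrl
import cv2, numpy as np
print(ctrl.get_time_s(), ctrl.pinch_z, ctrl.get_tcp_pos(), ctrl.get_ee_rot())
for n in ["side","top","wrist"]:
    c=ctrl.get_calibration(n); print(n,c)
    im=ctrl.snapshot(n); cv2.imwrite(f"pics/{n}0.png",im[:,:,::-1])
E
```

```text
pics
0.0 0.0187 [0.17336108 0.70310873 0.23011287] [-1.31542612 -1.02812215  1.03097932]
side {'fx': 408.7185399106963, 'fy': 408.7185399106963, 'cx': 257.85662366919564, 'cy': 188.32933743969818, 'rvec': array([ 2.34896401, -0.40491874,  0.13664275]), 'tvec': array([-0.54177349,  0.19373428,  1.16035012])}
top {'fx': 458.7134979539553, 'fy': 458.7134979539553, 'cx': 261.9388883433407, 'cy': 193.49772686685978, 'rvec': array([ 2.18650802, -2.18226165,  0.05238371]), 'tvec': array([0.02817223, 0.54439475, 1.2476522 ])}
wrist {'fx': 297.3186396354542, 'fy': 297.3186396354542, 'cx': 255.24795566634475, 'cy': 191.26651083833318, 'rvec': array([-2.27418376, -1.7820663 , -0.27229611]), 'tvec': array([-0.72503184, -0.03870434,  0.37812987])}
```

View pics/top0.png

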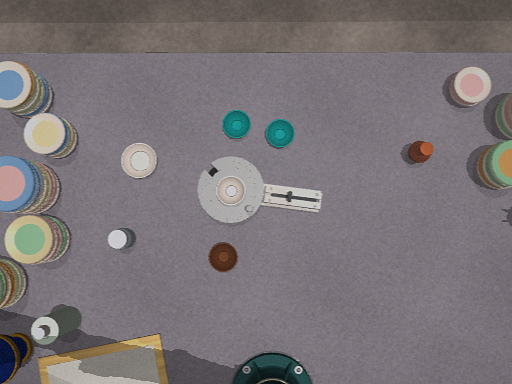

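View pics/side0.png

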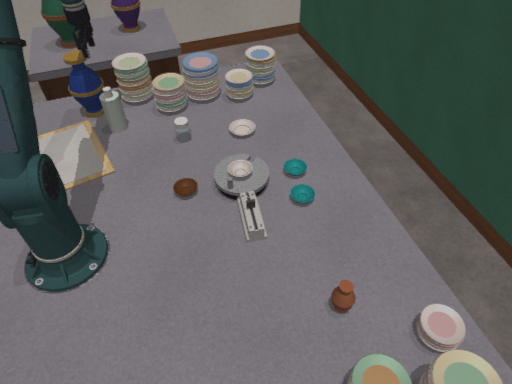

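```bash
python3 - <<'E'
from bench import ctrl
import cv2, numpy as np
R=cv2.Rodrigues(ctrl.get_ee_rot())[0]; print(R.round(3))
c=ctrl.get_calibration("wrist"); Rc=cv2.Rodrigues(c["rvec"])[0]; print(Rc.T.round(3), (-Rc.T@c["tvec"]).round(3))
print(ctrl.get_joints())
E
```

```text
[[ 0.239 -0.    -0.971]
 [ 0.971 -0.002  0.239]
 [-0.002 -1.    -0.   ]]
[[ 0.239  0.926  0.291]
 [ 0.971 -0.228 -0.072]
 [-0.     0.3   -0.954]] [0.099 0.723 0.372]
[-1.42253381  0.59193957  0.0483113   1.60951945 -0.03332905  0.94268563
 -0.03370258]
```

```bash
python3 - <<'E'
import cv2
a=cv2.imread("pics/top0.png")[100:280,160:340]; cv2.imwrite("pics/c0.png",cv2.resize(a,None,fx=3.3,fy=3.3,interpolation=cv2.INTER_CUBIC))
E
```

```text
(no output)
```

View pics/c0.png

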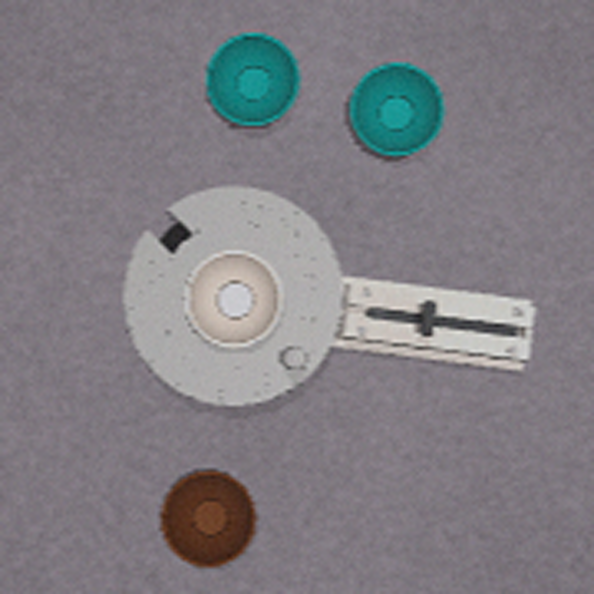

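View pics/wrist0.png

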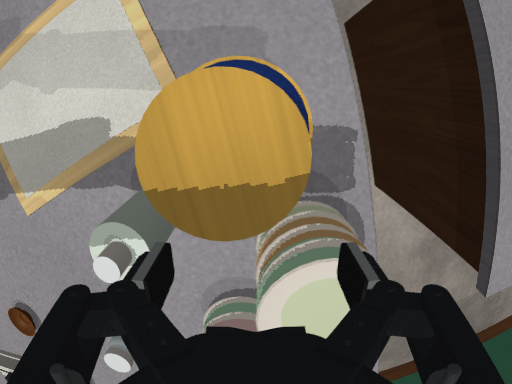

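```bash
cat > h.py <<'E'
import numpy as np, cv2
from bench import ctrl
def cast(cal,px,z,fish=False):
    px=np.atleast_2d(np.asarray(px,float))
    if fish:
        d=(px-[cal['cx'],cal['cy']])/cal['fx']; th=np.linalg.norm(d,axis=1,keepdims=True)
        v=np.hstack([d/np.maximum(th,1e-9)*np.sin(th),np.cos(th)])
    else:
        v=np.hstack([(px-[cal['cx'],cal['cy']])/cal['fx'],np.ones((len(px),1))])
    R=cv2.Rodrigues(cal['rvec'])[0]; o=-R.T@cal['tvec']; w=v@R
    return o+w*((z-o[2])/w[:,2:3])
def proj(cal,P,fish=False):
    P=np.atleast_2d(P); R=cv2.Rodrigues(cal['rvec'])[0]; c=P@R.T+cal['tvec']
    if fish:
        r=np.linalg.norm(c[:,:2],axis=1,keepdims=True); th=np.arctan2(r,c[:,2:3])
        return c[:,:2]/r*th*cal['fx']+[cal['cx'],cal['cy']]
    return c[:,:2]/c[:,2:3]*cal['fx']+[cal['cx'],cal['cy']]
def rot(a):  # tool x at world angle a, tool y down
    x=np.array([np.cos(a),np.sin(a),0]); y=np.array([0,0,-1.]); z=np.cross(x,y)
    return cv2.Rodrigues(np.column_stack([x,y,z]))[0].ravel()
def snap(n):
    cal=ctrl.get_calibration(n); return cal,ctrl.snapshot(n)[:,:,::-1].copy()
E
python3 - <<'E'
from h import *
cal=ctrl.get_calibration("top")
f=lambda x,y:(160+x/3.3-.35,100+y/3.3-.35)
for n,p,z in [("wheel",f(233,296),.044),("slot",f(163,228),.044),("post",f(293,357),.084),("tab",f(428,318),.081),("slit0",f(366,313),.05),("slit1",f(520,331),.05),("end1",f(532,303),.05),("end2",f(525,362),.05),("brown",f(208,518),.024),("tq1",f(253,80),.024),("tq2",f(396,110),.024)]:
    print(n,np.round(p,1),cast(cal,p,z)[0].round(4))
for a in np.arange(-180,181,45):
    q=ctrl.solve_ik([0.6,0.05,0.3],rot(np.radians(a))); print(a,None if q is None else np.round(q,2))
E
```

```text
wheel [230.3 189.3] [0.5538 0.1145 0.044 ]
slot [209.  168.7] [0.6097 0.1724 0.044 ]
post [248.4 207.8] [0.5028 0.0635 0.084 ]
tab [289.3 196. ] [ 0.534  -0.0432  0.081 ]
slit0 [270.6 194.5] [0.5397 0.0057 0.05  ]
slit1 [317.2 200. ] [ 0.5252 -0.1193  0.05  ]
end1 [320.9 191.5] [ 0.548  -0.1291  0.05  ]
end2 [318.7 209.3] [ 0.5001 -0.1232  0.05  ]
brown [222.7 256.6] [0.3717 0.1356 0.024 ]
tq1 [236.3 123.9] [0.7368 0.1005 0.024 ]
tq2 [279.6 133. ] [ 0.7114 -0.0194  0.024 ]
-180 [-0.07  0.37 -0.12  1.82  0.05  0.96  2.93]
-135 [-0.91  0.63  1.19  1.85 -0.65  1.12 -1.84]
-90 [-0.82  0.52  0.97  1.85 -0.5   1.04 -1.21]
-45 [-0.69  0.45  0.75  1.85 -0.36  0.99 -0.57]
0 [-0.59  0.41  0.59  1.84 -0.27  0.97  0.12]
45 [-0.48  0.39  0.44  1.84 -0.2   0.96  0.83]
90 [-0.38  0.37  0.31  1.83 -0.14  0.95  1.55]
135 [-0.24  0.36  0.11  1.83 -0.05  0.95  2.25]
180 [-0.07  0.37 -0.12  1.82  0.05  0.96  2.93]
```

```bash
python3 - <<'E'
from h import *
ctrl.reach([0.66,0.05,0.30],rot(np.pi/2))
cal,im=snap("wrist"); np.save("w1.npy",cal,allow_pickle=True); cv2.imwrite("pics/w1.png",im)
print(ctrl.get_time_s(),ctrl.get_tcp_pos(),ctrl.get_joints().round(2))
E
```

```text
3.075 [0.65992771 0.05138215 0.29980847] [-0.34  0.46  0.28  1.7  -0.14  1.01  1.56]
```

View pics/w1.png

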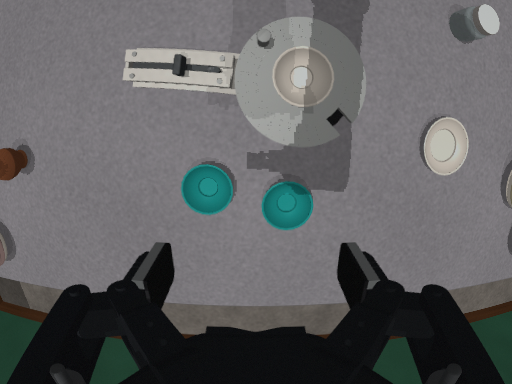

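```bash
python3 - <<'E'
import cv2
a=cv2.imread("pics/w1.png")[0:155,115:375]; cv2.imwrite("pics/c1.png",cv2.resize(a,None,fx=3,fy=3,interpolation=cv2.INTER_CUBIC))
E
```

```text
(no output)
```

View pics/c1.png

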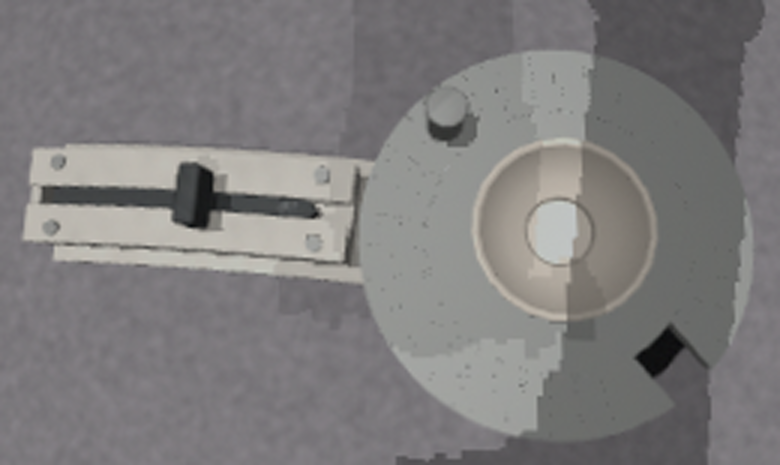

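```bash
python3 - <<'E'
from h import *
from scipy.optimize import least_squares
cal=np.load("w1.npy",allow_pickle=True).item()
f=lambda L:np.array(L,float)/3+[115-.33,-.33]
C=lambda L,z:cast(cal,f(L),z,True)
rim=C([(361,225),(552,50),(560,441),(748,245),(395,125),(425,388),(500,432),(690,110),(480,63)],.044)
s=least_squares(lambda q:np.hypot(rim[:,0]-q[0],rim[:,1]-q[1])-q[2],[.55,.11,.09])
print("wheel",s.x.round(4),s.fun.round(4)); w=s.x[:2]
def show(n,L,z):
    p=C(L,z); d=p[:,:2]-w
    print(n,p[:,:2].round(4).tolist(),np.hypot(*d.T).round(4),np.degrees(np.arctan2(d[:,1],d[:,0])).round(1))
show("post",[(447,106)],.084)
show("slotmouth",[(672,405),(708,366)],.044)
show("tab",[(188,192)],.081)
show("slit",[(43,195),(315,210)],.05)
show("screws",[(58,162),(51,227),(322,174),(313,242)],.05)
e=C([(58,162),(51,227),(322,174),(313,242)],.05)[:,:2]
for a,b in[(0,2),(1,3)]:
    d=e[a]-e[b]; print(np.degrees(np.arctan2(d[1],d[0])))
m1=(e[0]+e[1])/2;m2=(e[2]+e[3])/2; print("screw mid",m1,m2, "axis offset of wheel centre:")
u=(m1-m2)/np.linalg.norm(m1-m2); r=w-m2; print(u,np.degrees(np.arctan2(u[1],u[0])), r[0]*-u[1]+r[1]*u[0])
show("bowl rim ",[(473,230),(656,230),(565,140),(563,320)],.068)
E
```

```text
wheel [0.5553 0.1135 0.089 ] [-0.0014  0.0007  0.0006 -0.0008  0.0005 -0.0002  0.0005 -0.0001  0.0002]
post [[0.5031, 0.0624]] [0.073] [-135.6]
slotmouth [[0.6268, 0.1673], [0.608, 0.1839]] [0.0895 0.0879] [37.  53.2]
tab [[0.535, -0.0418]] [0.1566] [-97.4]
slit [[0.5257, -0.1197], [0.5418, 0.0066]] [0.2351 0.1077] [-97.2 -97.2]
screws [[0.5109, -0.1121], [0.5412, -0.1158], [0.5258, 0.0097], [0.556, 0.0057]] [0.2299 0.2297 0.1079 0.1078] [-101.1  -93.5 -105.8  -89.6]
-96.977743605663
-96.95532884762153
screw mid [ 0.52606034 -0.11394755] [0.54092447 0.00769811] axis offset of wheel centre:
[-0.12128986 -0.99261713] -96.9665497909437 0.0014236351557193553
bowl rim  [[0.5526, 0.0736], [0.5493, 0.1508], [0.5127, 0.1117], [0.5896, 0.1115]] [0.0399 0.0378 0.0426 0.0343] [ -93.8   99.2 -177.5   -3.3]
```

```bash
cat >> h.py <<'E'
W=np.array([0.5545,0.1140]); YAW=np.radians(-97.0)
def post(p,r=0.074): p=np.radians(p); return W+r*np.array([np.cos(p),np.sin(p)])
def P(xy,z): return [xy[0],xy[1],z]
def oa(p): return rot(np.radians(p-90))
E
python3 - <<'E'
from h import *
ctrl.gripper_to(0.036)
p=-135.4
ctrl.reach(P(post(p),0.16),oa(p)); print(ctrl.get_tcp_pos(),ctrl.get_joints().round(2))
cal,im=snap("wrist"); cv2.imwrite("pics/w2.png",im)
cal,im=snap("top"); cv2.imwrite("pics/t2.png",cv2.resize(im[100:280,160:340],None,fx=3,fy=3))
print(ctrl.get_time_s(),ctrl.get_contact_force(), ctrl.get_grip_width())
E
```

```text
[0.50413248 0.06216364 0.16085773] [-0.27  0.43  0.07  2.16 -0.05  0.56  2.19]
4.5667 [-0.3948345   0.41502191 -0.18498955] 0.035918745993273764
```

View pics/w2.png

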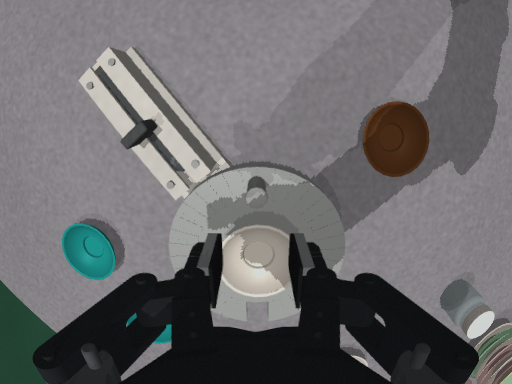

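View pics/t2.png

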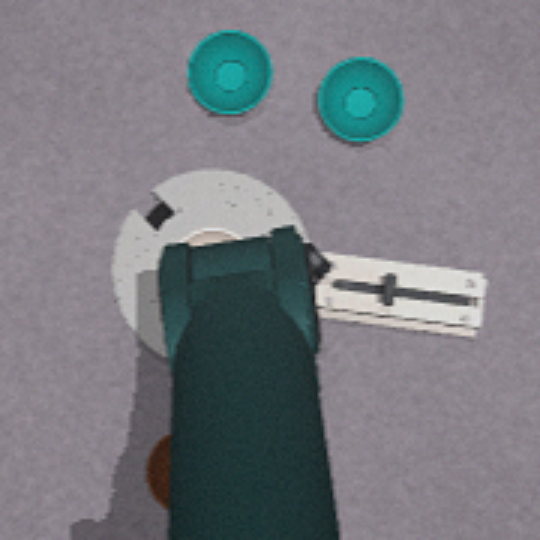

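```bash
python3 - <<'E'
from h import *
p=-135.4
c=ctrl.get_calibration("wrist")
print(proj(c,[[*post(p),.084]],True), cast(c,[257,181],.084,True))
E
python3 - <<'E'
import cv2
a=cv2.imread("pics/w2.png")[150:230,200:310]; cv2.imwrite("pics/c2.png",cv2.resize(a,None,fx=5,fy=5,interpolation=cv2.INTER_CUBIC))
E
```

```text
[[257.48800319 196.60510861]] [[0.49312921 0.05293878 0.084     ]]
```

View pics/c2.png

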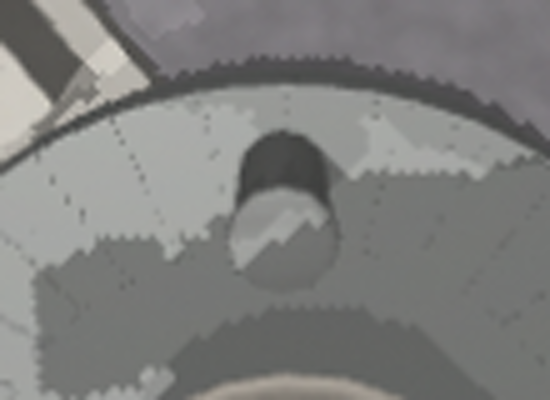

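```bash
python3 - <<'E'
from h import *
p=-135.4
ctrl.move_linear(P(post(p),0.058),oa(p),vel=0.06)
print(ctrl.get_tcp_pos(),ctrl.get_contact_force().round(1))
ctrl.gripper_to(0.024)
print(ctrl.get_grip_width(),ctrl.get_contact_force().round(1),ctrl.get_time_s())
for p in [-140,-145]:
    ctrl.move_linear(P(post(p),0.058),oa(p),vel=0.04); print(p,ctrl.get_tcp_pos().round(4),ctrl.get_contact_force().round(1),ctrl.get_ft_torque().round(2))
print(ctrl.get_time_s())
cal,im=snap("wrist"); cv2.imwrite("pics/w3.png",im)
E
```

```text
[0.50202793 0.06207371 0.05829104] [-0.3 -0.7 -0.2]
0.023762738304229307 [0.9 0.5 0.6] 6.6917
-140 [0.4977 0.0666 0.058 ] [-0.2 -0.2 -0.1] [ 0.01 -0.03 -0.01]
-145 [0.4938 0.0717 0.058 ] [-0.  -0.6 -0.2] [0.03 0.07 0.01]
7.3
```

View pics/w3.png

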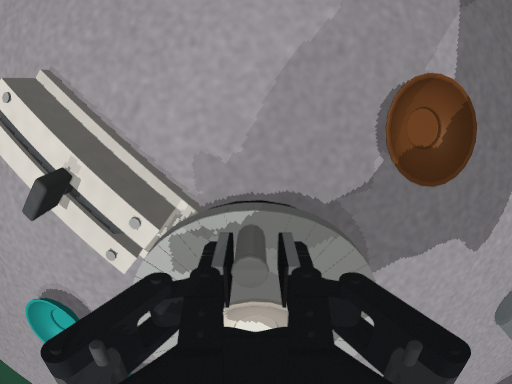

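```bash
python3 - <<'E'
from h import *
for p in list(range(-153,-276,-8))+[-277]:
    ctrl.move_linear(P(post(p),0.058),oa(p),vel=0.05)
    f=ctrl.get_contact_force(); 
    if p%5==0 or np.linalg.norm(f)>8: print(p,ctrl.get_tcp_pos().round(4),f.round(1))
    if np.linalg.norm(f)>25: break
ctrl.hold(0.2)
print(p,ctrl.get_time_s(),ctrl.get_tcp_pos(),ctrl.get_contact_force().round(1),ctrl.get_joints().round(2))
cal,im=snap("top"); cv2.imwrite("pics/t4.png",cv2.resize(im[100:280,160:340],None,fx=3,fy=3))
cal,im=snap("wrist"); cv2.imwrite("pics/w4.png",im)
E
```

```text
-185 [0.4808 0.1203 0.058 ] [ 0.  -0.2  0.3]
-225 [0.5021 0.1662 0.058 ] [-0.3  0.1  0.5]
-265 [0.5479 0.1877 0.058 ] [-1.  -0.2 -0.4]
-277 13.5333 [0.56347206 0.18747223 0.05811323] [ 0.3  0.4 -0.1] [-0.88  0.81  0.73  2.04 -0.92  0.66  0.35]
```

View pics/t4.png

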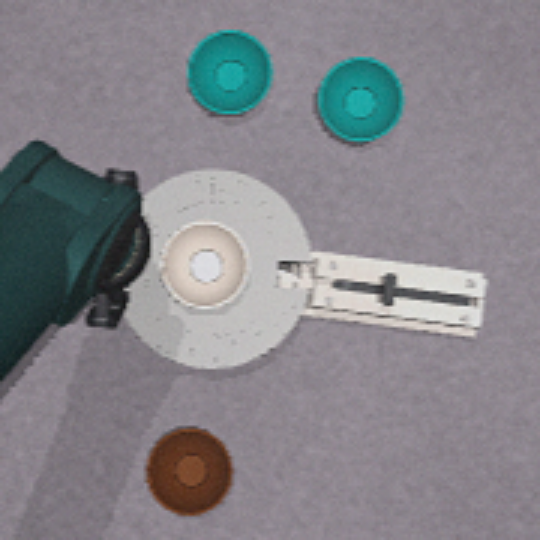

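View pics/w4.png

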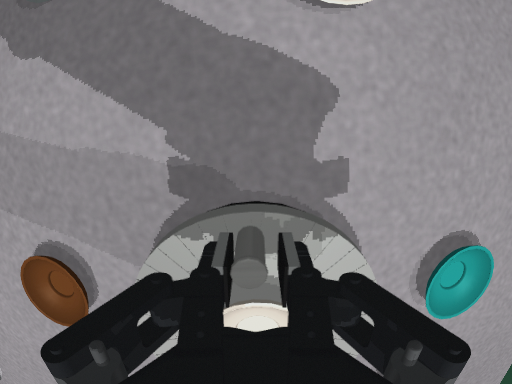

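```bash
python3 - <<'E'
from h import *
for p in [-279.2,-277.3]:
    ctrl.move_linear(P(post(p),0.058),oa(p),vel=0.03); ctrl.hold(.15)
ctrl.move_linear(P(post(p),0.15),oa(p),vel=0.12)
# look: camera above the slot mouth, tool +z towards the far side
ctrl.reach([0.66,0.04,0.22],rot(np.pi/2))
cal,im=snap("wrist"); np.save("w5.npy",cal,allow_pickle=True); cv2.imwrite("pics/w5.png",im)
print(ctrl.get_time_s(),ctrl.get_tcp_pos())
E
```

```text
16.7417 [0.65929591 0.04101954 0.21905554]
```

View pics/w5.png

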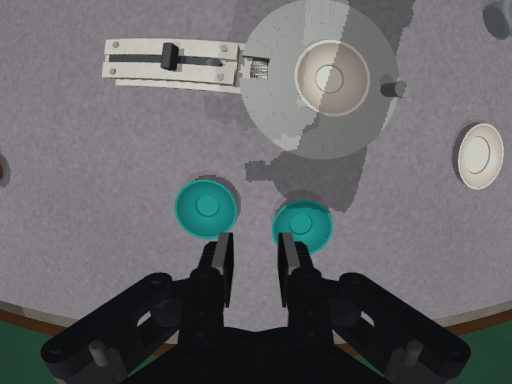

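```bash
python3 - <<'E'
import cv2
im=cv2.imread("pics/w5.png")
a=im[20:120,90:290]; cv2.imwrite("pics/c5.png",cv2.resize(a,None,fx=4,fy=4,interpolation=cv2.INTER_CUBIC))
a=im[30:110,225:425]; cv2.imwrite("pics/c5b.png",cv2.resize(a,None,fx=4,fy=4,interpolation=cv2.INTER_CUBIC))
E
```

```text
(no output)
```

View pics/c5.png

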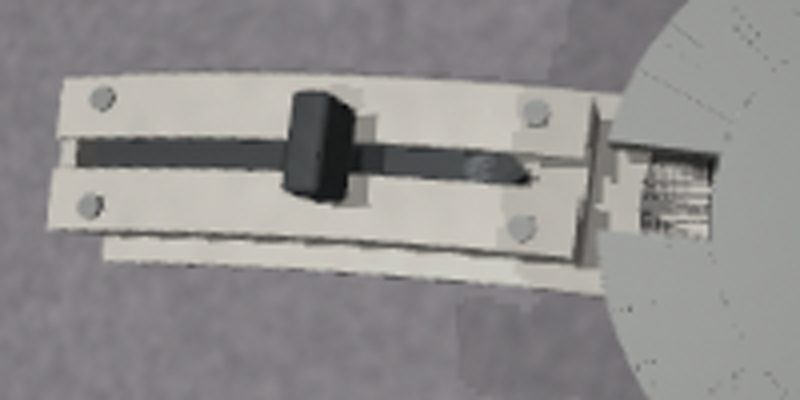

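View pics/c5b.png

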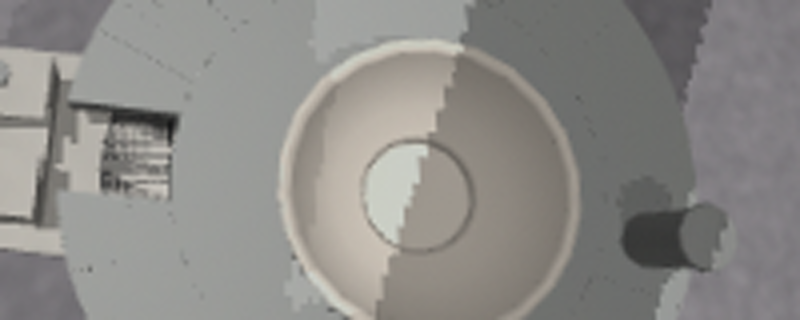

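```bash
python3 - <<'E'
from h import *
cal=np.load("w5.npy",allow_pickle=True).item()
def C(L,z,o=(90,20)): return cast(cal,np.array(L,float)/4+np.array(o)-.375,z,True)[:,:2]
sc=C([(102,98),(90,205),(537,113),(522,228)],.05)
m1=sc[:2].mean(0);m2=sc[2:].mean(0);u=(m1-m2)/np.linalg.norm(m1-m2);n=np.array([-u[1],u[0]])
print("yaw",np.degrees(np.arctan2(u[1],u[0])),m1,m2,"screw spacing",np.linalg.norm(sc[0]-sc[1]),np.linalg.norm(m1-m2))
# lateral offset from channel centreline
for nme,L,z,o in [("slot corners",[(611,142),(720,152),(603,234),(713,240)],.044,(90,20)),("post",[(706,237)],.084,(225,30)),("tip",[(530,175)],.044,(90,20)),("tab",[(304,145)],.081,(90,20)),("bowl L R",[(280,190),(580,195)],.068,(225,30))]:
    p=C(L,z,o); print(nme,p.round(4).tolist(),"lat",((p-m2)@n).round(4),"from W along",((p-W)@u).round(4),"latW",((p-W)@n).round(4))
E
```

```text
yaw -97.4009520694739 [ 0.52571173 -0.11428473] [0.54156461 0.00775981] screw spacing 0.0306899127115235 0.12306983073249682
slot corners [[0.5336, 0.0285], [0.5363, 0.0569], [0.5584, 0.0264], [0.5601, 0.0551]] lat [-0.0106 -0.0116  0.0143  0.0122] from W along [0.0875 0.059  0.0864 0.0577] latW [-0.0097 -0.0107  0.0152  0.0131]
post [[0.5634, 0.1864]] lat [-0.0013] from W along [-0.073] latW [-0.0005]
tip [[0.5421, 0.0073]] lat [0.0006] from W along [0.1074] latW [0.0014]
tab [[0.5363, -0.043]] lat [0.0013] from W along [0.1581] latW [0.0022]
bowl L R [[0.5587, 0.08], [0.5549, 0.1577]] lat [ 0.0077 -0.0061] from W along [ 0.0331 -0.0434] latW [ 0.0086 -0.0052]
```

```bash
cat >> h.py <<'E'
yw=np.radians(-97.2); U=np.array([np.cos(yw),np.sin(yw)]); N=np.array([-U[1],U[0]])
B=W+0.0012*N; OP=rot(yw+np.pi/2)
def bar(d,z=0.063): return P(B+d*U,z)
E
python3 - <<'E'
from h import *
ctrl.gripper_to(0.0)
ctrl.reach(bar(0.195,0.16),OP)
ctrl.move_linear(bar(0.195),OP,vel=0.08)
print(ctrl.get_time_s(),ctrl.get_tcp_pos(),ctrl.get_grip_width())
F0=ctrl.get_contact_force(); print(F0.round(1))
for d in np.arange(0.191,0.149,-0.004):
    ctrl.move_linear(bar(d),OP,vel=0.04); f=ctrl.get_contact_force(); fu=f[:2]@U
    print(round(d,4),round(fu,2),round(f[:2]@N,2),end=' | ')
    if abs(fu)>15: break
cal,im=snap("wrist"); cv2.imwrite("pics/w6.png",im)
cal,im=snap("top"); cv2.imwrite("pics/t6.png",cv2.resize(im[130:230,190:350],None,fx=4.5,fy=4.5,interpolation=cv2.INTER_CUBIC))
print(ctrl.get_time_s())
E
```

```text
19.4667 [ 0.53161851 -0.07973462  0.06343148] -6.308379777612341e-05
[-0.4 -0.3  1.9]
0.191 -0.27 0.33 | 0.187 0.12 0.72 | 0.183 -0.28 -0.32 | 0.179 -0.29 0.27 | 0.175 0.12 0.26 | 0.171 -0.3 0.43 | 0.167 -0.11 1.33 | 0.163 1.01 0.53 | 0.159 1.27 -0.07 | 0.155 0.03 0.57 | 0.151 -0.17 -0.37 | 22.3167
```

View pics/w6.png

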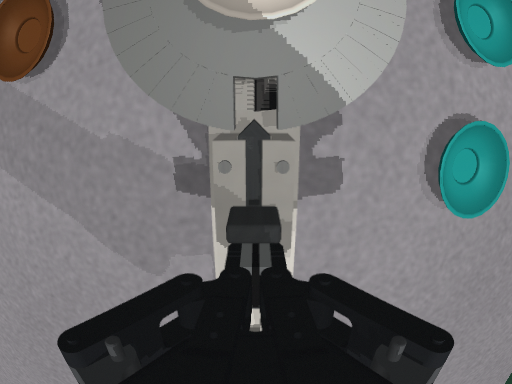

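View pics/t6.png

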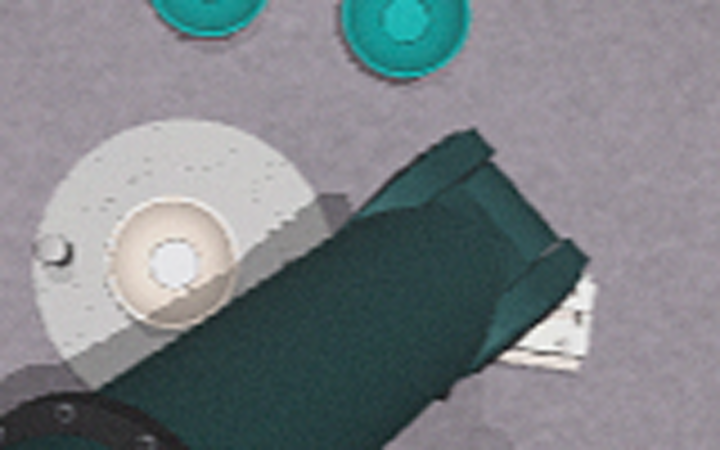

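The wrist view shows the bar's point at (254,120), aimed at the slot, whose sides are at columns 235 and 278. The tab at (254,225) is against the shut fingers. I'll carry on pushing.

```bash
python3 - <<'E'
from h import *
ds=list(np.arange(0.147,0.1305,-0.004))+list(np.arange(0.130,0.118,-0.001))
for d in ds:
    ctrl.move_linear(bar(d),OP,vel=0.03); 
    if d<0.131: ctrl.hold(.05)
    f=ctrl.get_contact_force(); fu=f[:2]@U; t=(ctrl.get_tcp_pos()[:2]-W)@U
    print(round(d,4),round(t,4),round(fu,2),round(f[:2]@N,2),end=' | ')
    if abs(fu)>10: break
cal,im=snap("wrist"); cv2.imwrite("pics/w7.png",im)
print(ctrl.get_time_s())
E
```

```text
0.147 0.1466 0.45 -0.48 | 0.143 0.1425 -0.59 -0.8 | 0.139 0.1385 0.8 -0.47 | 0.135 0.1345 0.16 -0.27 | 0.131 0.1306 -0.16 0.05 | 0.13 0.13 0.59 -0.23 | 0.129 0.1291 0.64 0.58 | 0.128 0.128 1.27 -0.29 | 0.127 0.127 0.52 0.24 | 0.126 0.1264 1.87 0.38 | 0.125 0.1259 5.08 0.32 | 0.124 0.1255 5.82 0.26 | 0.123 0.1254 6.91 -0.16 | 0.122 0.1254 8.39 -0.33 | 0.121 0.1253 9.42 -0.22 | 0.12 0.1252 11.04 -0.17 | 27.1333
```

View pics/w7.png

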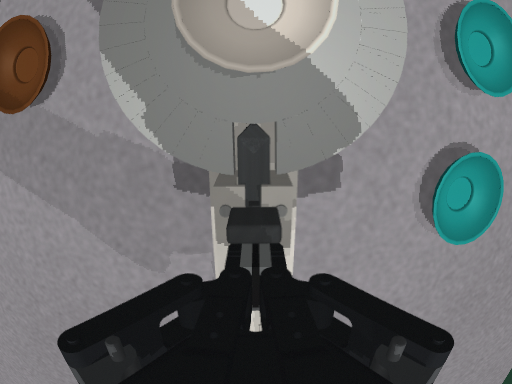

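The bar met a hard stop with the TCP about 125 mm from the axis (126 mm expected), and its point is at the slot's bottom at (254,124). Next I back off and check.

```bash
python3 - <<'E'
from h import *
ctrl.move_linear(bar(0.150),OP,vel=0.05)
ctrl.move_linear(bar(0.155,0.20),OP,vel=0.12)
ctrl.reach([0.66,0.04,0.22],rot(np.pi/2))
cal,im=snap("wrist"); np.save("w8.npy",cal,allow_pickle=True); cv2.imwrite("pics/w8.png",cv2.resize(im[0:170,90:420],None,fx=2.4,fy=2.4,interpolation=cv2.INTER_CUBIC))
print(ctrl.get_time_s(),ctrl.get_contact_force().round(1))
E
```

```text
30.3083 [-1.  -0.5  0.5]
```

View pics/w8.png

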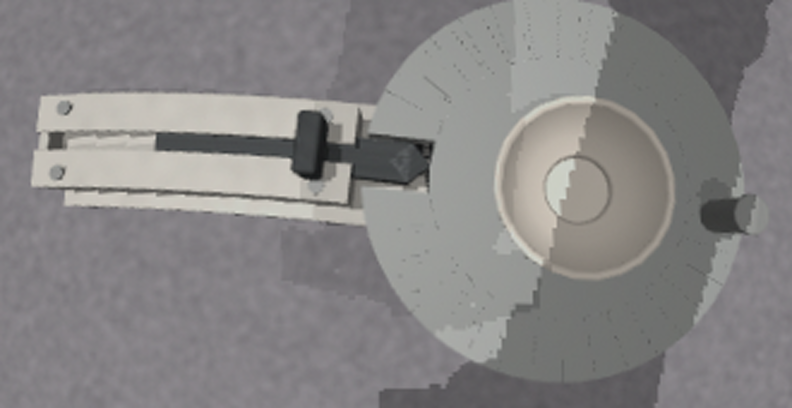

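```bash
python3 - <<'E'
from h import *
cal=np.load("w8.npy",allow_pickle=True).item()
def C(p,z): return cast(cal,np.array(p)/2.4+[90,0]-.29,z,True)[0,:2]
for n,p,z in [("tip",(430,162),.044),("tab",(308,143),.081),("post",(750,215),.084),("slotbot",(432,165),.044),("mouthU",(368,138),.044),("mouthL",(363,190),.044),("bowlL",(497,188),.068),("bowlR",(674,190),.068),("bowlT",(590,98),.068),("bowlB",(585,278),.068)]:
    q=C(p,z); print(n,q.round(4),((q-W)@U).round(4),((q-W)@N).round(4))
E
```

```text
tip [0.5465 0.0547] 0.0598 -0.0005
tab [0.5425 0.0061] 0.1086 0.0017
post [0.5638 0.1863] -0.0729 0.0002
slotbot [0.5478 0.0556] 0.0588 0.0007
mouthU [0.5356 0.0278] 0.0879 -0.0079
mouthL [0.559  0.0256] 0.0872 0.0155
bowlL [0.5595 0.0808] 0.0323 0.0091
bowlR [0.5554 0.1574] -0.0431 -0.0046
bowlT [0.5188 0.1198] -0.0013 -0.0361
bowlB [0.5955 0.1185] -0.0096 0.0401
```

Tip is 60 mm from the axis, tab 109 mm and the bowl about 5 mm off centre. The arm is clear, so I'll hand in.

```bash
python3 - <<'E'
from h import *
ctrl.hand_in(); print(ctrl.get_time_s())
E
```

```text
the job is handed in; nothing more can be done
the job is handed in; nothing more can be done
```

The turntable is locked and the job is handed in. It was at 30.3 s on the robot's clock just before hand-in, and no verdict was reported.

**What I did:** I placed the part-closed fingers loosely around the post and pushed the wheel about 142° clockwise until the slot faced the bar. I then pushed the bar home by its tab with the shut fingers. At the stop the force rose to about 11 N. I backed off and raised the arm clear of everything.

**Last checks:**

| Check | Measured | Required |
|---|---|---|
| Bar point from the wheel's axis | about 60 mm | below 67 mm |
| Tab's middle from the axis | about 109 mm | 110 mm when fully home |
| Bowl from the wheel's middle | about 5 mm, upright | below 25 mm |
| Force on the tool with the arm raised | about 1 N, noise level | robot touching nothing |

**Disagreement:** My two readings of the slot's alignment did not match. The slot's mouth corners put it 3 to 4 mm off the channel line, while the post's position put it under 1 mm off. With the bar in the slot, the play allows about 4 mm at most, so both are inside the 6 mm limit.

**Not checked:** I did not re-measure the vase, jar and saucer at the end. The arm's low moves stayed well away from them.

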